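# Roll the knurled wheel until the jaw pointer stands on the gauge mark

### The job

Set the sizing gauge for the next seal stone: with a fingertip resting on the knurled wheel, roll it over the top, stroke by stroke, so that the sliding jaw closes until its pointer stands on the gauge mark, the dark tab on the scale rail, the point within the width of the tab. Move the jaw only by the wheel: do not touch the jaw or the tab, and leave the loose stone, loupe and wedge standing where they are. Then take the finger away.

Things in the scene. Friction and masses are not known exactly. Their poses are not given: they have to be found in the camera images.
- sizing_gauge: Steel sizing gauge on a grey base plate 116 x 260 mm, screwed to the bench. Origin: underside, in the middle. Its +y is the way the sliding jaw closes (fixed jaw at y +85 to +109 mm); x is parallel to the wheel's axle; z up. A scale rail with ticks runs along its -x side, top 30 mm up. Grey round-topped cheeks flank the wheel, 10 mm lower than its rim. Nothing of it is higher than 92 mm.
- wheel_top (a point): Highest point of the rim of the knurled steel wheel, 91 mm above the bench, mid-width; fixed to the gauge, axes as the gauge's. Wheel 72 mm in diameter, 26 mm wide, axle level along the gauge's x. The gauge's bed rides on cushions: pressed, the wheel yields straight down with the bed, 3 N to begin, 1.2 N more per mm, 6 mm at most; a fingertip pressed in 3 to 4 mm turns it well by friction.
- adjuster_wheel (a joint): Turn of the knurled wheel in rad, 0 at the start with the jaw fully open, growing as the top of the wheel rolls towards the gauge's +y, which closes the jaw (towards -y opens it). A gear and rack move the jaw 12 mm per rad, so 1 mm for every 3 mm of rim. Stop at about 6.4; the wheel stays where it is left.
- gauge_jaw: The sliding steel jaw, 54 x 18 x 32 mm, with a toothed rack bar running back past the wheel's +x side (the bar's top is 73 mm above the bench). Origin: middle of its underside, 30 mm above the bench. Must not be touched.
- jaw_pointer (a point): The tip of the dark pointed steel finger, 12 mm wide at its root, that sticks out of the sliding jaw over the scale rail; it moves with the jaw.
- mark_tab: Small dark steel saddle that straddles the front edge of the scale rail, 16 mm long, with a tongue 5 mm wide reaching over the rail's top towards the pointer. It can be slid along the rail, but must stay. Origin on the rail's top near its front edge.
- gauge_mark (a point): End of the tongue of the dark tab, in the middle of its 5 mm width: the gauge mark. The pointer stands on the mark when both have the same place along the gauge's y axis (in the other direction they stay about 2.5 mm apart). At the start the mark is 20 to 52 mm ahead of the pointer. Axes as the gauge's.
- seal_blank_7: Loose pale seal stone with a turned head, 19 x 19 x 56 mm, standing beyond the gauge. Origin: centre of its underside.
- loupe: Loose black loupe, 38 mm wide, 30 mm high, standing beyond the gauge. Origin: centre of its underside.
- wedge_spare_1: Loose dark wooden wedge, 64 x 10 x 20 mm, on the robot's side of the gauge. Origin: centre of its underside.

How it is judged:
By the outcome, as a careful person would: the job done as asked, in the order asked, and still so for the second after the job is handed in, with the robot touching nothing.
It also fails if it takes over 45 s, if anything falls off the work surface, if the arm or the gripper's body presses on something with over 40 N, if the wrist force passes 120 N, or if a joint passes its speed limit or range.

### The arm

A 6-joint arm with a two-finger parallel gripper is mounted at the origin on a cart in front of the work surface, level with it; the furniture and walls round the work are solid. World frame = base frame: x ahead of the robot, y to its left, z up, the work surface at z = 0. Lengths are in m, angles in rad, forces in N, time in s.
With the tool pointing down it reaches from about 0.375 to 0.975 m from the base axis. Payload 3.8 kg.
Tool frame: the origin (TCP) lies midway between the tips of the shut fingers; the grasp point (between the pads) lies 19 mm behind it; z points along the fingers, y is the line along which they close (so a half turn about z gives the same grasp; the last joint's range is limited). The gripper opens to 88 mm and grips with 3 to 60 N. Pads are 18 mm wide; open, the fingers measure 123 mm over their backs; the gripper's body (75 mm by 187 mm) begins 45 mm behind the grasp point.
Start: joints at [-1.363, 0.264, 1.604, -0, 1.274, -0.037], TCP at [0.164, -0.655, 0.239] pointing down, gripper open.
Joint ranges: [-2.63, 2.63], [-0.94, 2.18], [0.31, 2.57], [-1.31, 4.45], [0, 2.66], [-2.55, 2.55]. Speed limits (rad/s): [2.57, 2.57, 3.14, 3.14, 3.14, 3.14].

### API

Orientations are given as a rotation vector (axis times angle).
In Python, from cell import manip, inverse_kinematics, cams, order gives the robot as it stands. Calls block until the motion is done:
- manip.move_pose(position, orientation): joint-space move of the TCP to a pose.
- manip.move_linear(position, rate=0.15, rot=None): straight line of the TCP; rot=None keeps the orientation; rate is the mean speed in m/s.
- manip.set_joints(angles): joint-space move.
- manip.set_gripper(opening, force=None): finger opening in m; force is the grip in N (None keeps the last); returns when the fingers have stopped.
- manip.dwell(seconds).
- inverse_kinematics(position, orientation): joint angles nearest the present ones, or None.
- manip.state(): the state.
- cams.capture(name): name is "scene" or "top" or "wrist"; returns a dict with "image" (400x640x3 uint8, blue, green, red), "z_map" (400x640 float32, m along the optical axis (not along the pixel's ray), 0 where there is no reading), "intrinsics" (3x3 intrinsics, pixels), "position" and "orientation" of the camera in the world; the wrist camera has in their place "T_tool_cam" (4x4, takes a point from camera to tool coordinates, whose origin is the TCP and whose axes are the flange's). Camera axes: x right, y down, z forward; pixel columns grow to the right and rows downward; lengths in m; the calibration is good to about 2 mm. A picture is of the moment at which its call begins: read the wrist's pose just before it.
A pose or a line that the arm cannot do raises manip.IKError and nothing moves.
- order.close_job(): hands the job in; it is judged then, once.
The state is a dict: "clock": time; "joint_pos": joint angles; "joint_velocities": joint speeds; "tau": joint torques, N m; "tool_pos": TCP position; "tcp_rot": TCP orientation; "contact_force": force on the tool from outside, world axes, zero at the start; "moment": the same for the moment, N m; "gripper_width": finger opening in m; "grasp_force": force on a finger pad.
Only numpy, scipy, OpenCV 4.12 (cv2) and the standard library are available. Lean on these libraries where they do the work, as an engineer would, in place of code of your own. Each camera call takes 0.05 s, during which the arm holds its last target. There are 200 camera calls.

## Working session

There is one attempt and no reset: what is moved stays moved. The work goes in short steps, each a Python script; the robot and the scene stay as the last script left them, time stands still between calls to the robot, and variables do not carry over. Pictures are saved under pics/ and viewed, at most 10 in all, crops included, and the job is handed in when it is done.

```bash
mkdir -p pics; ls; cat > h.py <<'E'
import numpy as np, cv2
from scipy.spatial.transform import Rotation as R
def cap(cams,name,manip=None):
    s=manip.state() if manip else None
    c=cams.capture(name)
    if name=="wrist":
        T=np.eye(4);T[:3,:3]=R.from_rotvec(s["tcp_rot"]).as_matrix();T[:3,3]=s["tool_pos"]
        T=T@c["T_tool_cam"]
    else:
        T=np.eye(4);o=np.array(c["orientation"])
        T[:3,:3]=o if o.shape==(3,3) else R.from_rotvec(o).as_matrix()
        T[:3,3]=c["position"]
    np.savez("pics/last_"+name,im=c["image"],z=c["z_map"],K=c["intrinsics"],T=T)
    return c["image"],c["z_map"],np.array(c["intrinsics"]),T
def load(name):
    d=np.load("pics/last_"+name+".npz");return d["im"],d["z"],d["K"],d["T"]
def pt(d,u,v,zw=None):
    im,z,K,T=d
    r=np.linalg.inv(K)@[u,v,1.]
    if zw is None: k=z[int(round(v)),int(round(u))]
    else: k=(zw-T[2,3])/(T[:3,:3]@r)[2]
    return T[:3,:3]@(r*k)+T[:3,3]
E
python3 - <<'E'
from cell import manip,cams
from h import *
for n in("top","scene"):
    d=cap(cams,n);cv2.imwrite(f"pics/{n}0.png",d[0]);print(n,d[3],d[2][0,0])
print(manip.state())
E
```

```text
pics
top [[-0.01521873 -0.99179776  0.12690784  0.43944515]
 [-0.99933058  0.01931028  0.0310725  -0.07705811]
 [-0.03326826 -0.12635001 -0.99142771  0.95070844]
 [ 0.          0.          0.          1.        ]] 401.31200491235705
scene [[-0.6872111  -0.51831997  0.50900423  0.08829437]
 [-0.72628376  0.5055356  -0.46577426  0.40835953]
 [-0.01589966 -0.68976675 -0.72385705  0.79578311]
 [ 0.          0.          0.          1.        ]] 504.3064544806288
{'clock': 0.1, 'joint_pos': array([-1.36292124e+00,  2.64662197e-01,  1.60521052e+00, -2.51675159e-05,
        1.27370358e+00, -3.68926685e-02]), 'joint_velocities': array([-0.00102265, -0.00110801, -0.00288533, -0.0008947 ,  0.00102984,
       -0.00089819]), 'tau': array([ 3.77845063e-04, -5.03617287e+01, -3.58072257e+01,  7.30968174e-02,
        2.32834602e-02, -5.02714875e-05]), 'tool_pos': array([ 0.16343808, -0.65426364,  0.23753757]), 'tcp_rot': array([-3.11613390e+00, -3.83291727e-01,  3.03518671e-04]), 'contact_force': array([-0.67564689,  0.11948317, -0.96547083]), 'moment': array([ 0.05185679, -0.03663136,  0.00819069]), 'grasp_force': 0.0, 'gripper_width': 0.08822243844535073}
```

View pics/top0.png

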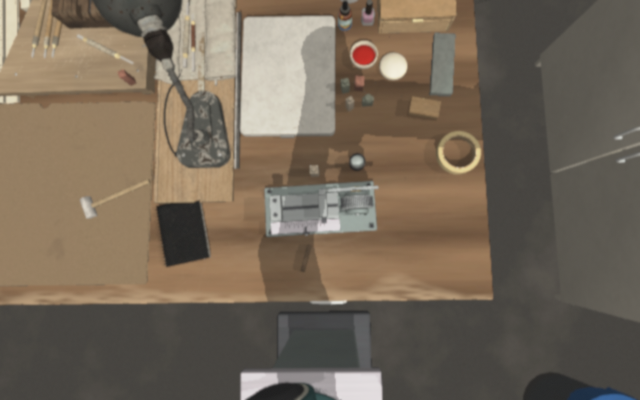

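View pics/scene0.png

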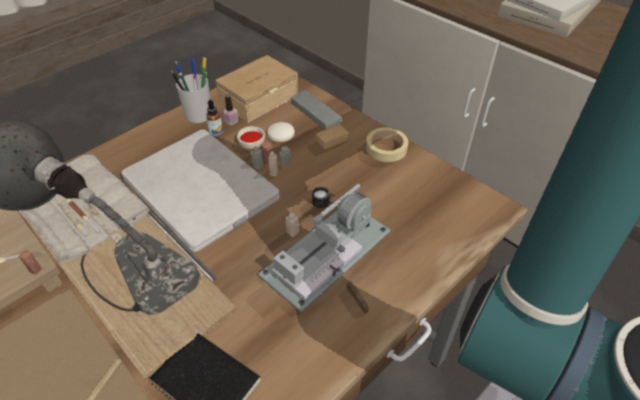

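The top view shows the gauge at about (265–377, 182–237). The fixed jaw is at left (world +y), the wheel at (357,201), and the wedge at (304,255) on the robot's side. The stone (314,170) and loupe (357,161) are beyond it. Next I'll zoom in for the base corners.

```bash
python3 - <<'E'
from h import *
d=load("top");c=d[0][150:280,250:390]
cv2.imwrite("pics/c1.png",cv2.resize(c,None,fx=5.5,fy=4.6*5.5/4.6*0.8,interpolation=cv2.INTER_CUBIC))
d=load("scene")
for n,(u,v) in dict(a=(265,187),b=(377,182),c=(377,233),d=(266,237)).items(): print(n,pt(load("top"),u,v,.008))
E
```

```text
a [0.57245237 0.10364221 0.008     ]
b [ 0.57912084 -0.16285554  0.008     ]
c [ 0.45910351 -0.15919634  0.008     ]
d [0.45391265 0.10070543 0.008     ]
```

View pics/c1.png

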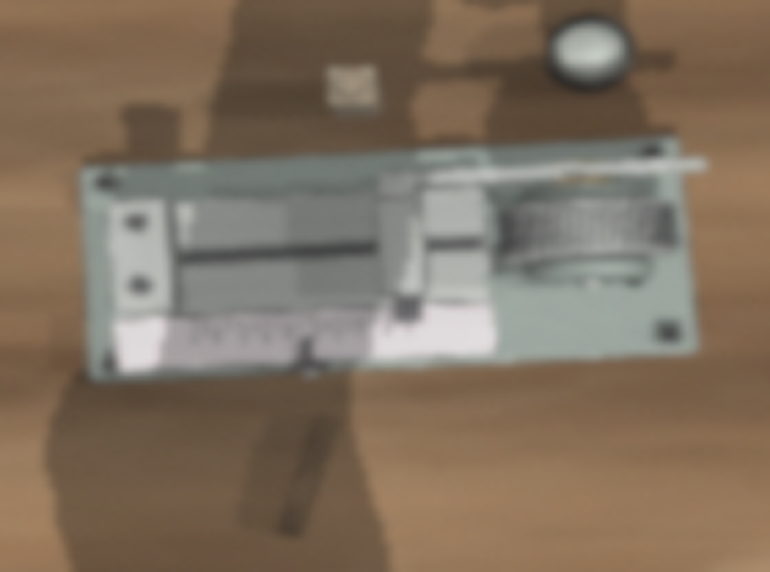

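The crop shows the base corners at (80,168), (677,137), (697,352) and (92,378). The pointer root is near (407,308), the tab tongue near (307,345), and the wheel middle near (588,228). Next I'll move the wrist camera closer.

```bash
python3 - <<'E'
from cell import manip,cams
from h import *
d=load("top")
P=lambda u,v,z:pt(d,250+(u+.5)/5.5-.5,150+(v+.5)/4.4-.5,z)
a,b,c,e=[P(u,v,.008) for u,v in((80,168),(677,137),(697,352),(92,378))]
o=(a+b+c+e)/4; yv=(a-b+e-c); yaw=np.arctan2(-yv[0],yv[1])
print(o,yaw,[np.linalg.norm(q) for q in(a-b,b-c,e-c,a-e)])
print("wheel",P(588,228,.091))
rot=(R.from_euler('z',yaw)*R.from_rotvec([np.pi,0,0])).as_rotvec()
manip.set_gripper(0.0,20)
manip.move_pose([0.47,-0.06,0.30],rot)
w=cap(cams,"wrist",manip);cv2.imwrite("pics/w0.png",w[0]);print(w[3],w[2][0,0]);s=manip.state();print(s["clock"],s["gripper_width"],s["tool_pos"],s["contact_force"])
E
```

```text
[ 0.51930616 -0.02623402  0.008     ] 0.04137129346063234 [np.float64(0.25872855092478925), np.float64(0.11545100622640006), np.float64(0.25800136768894943), np.float64(0.11337517865194664)]
wheel [ 0.52552145 -0.11013305  0.091     ]
[[ 4.06575550e-02 -9.65814946e-01 -2.56024323e-01  5.35064340e-01]
 [-9.99173038e-01 -3.91847396e-02 -1.08533656e-02 -5.83187723e-02]
 [ 4.50096299e-04  2.56253872e-01 -9.66609410e-01  4.45695890e-01]
 [ 0.00000000e+00  0.00000000e+00  0.00000000e+00  1.00000000e+00]] 277.84293586381546
3.8417 0.0005425143983791766 [ 0.47010424 -0.0606174   0.29992088] [ 0.8052268   0.0909717  -1.15715174]
```

View pics/w0.png

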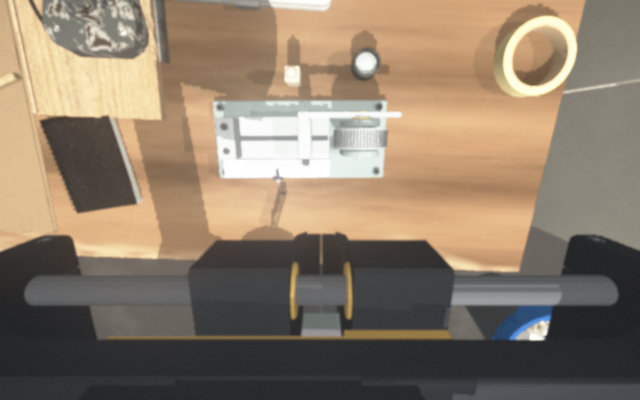

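The wrist view shows the gauge at (215–386, 100–178), the tab at about (278,177) and the pointer at about (306,160). I'll take a nearer look at both.

```bash
python3 - <<'E'
from cell import manip,cams
from h import *
rot=manip.state()["tcp_rot"]
manip.move_linear([0.42,-0.03,0.17],rate=.2)
w=cap(cams,"wrist",manip);
np.savez("pics/near0.npz",im=w[0],z=w[1],K=w[2],T=w[3])
c=w[0]
pts=[pt(w,u,v,.03) for u,v in((0,0),(320,200))];print(pts)
T=np.linalg.inv(w[3])
def pj(p): q=w[2]@(T[:3,:3]@p+T[:3,3]);return q[:2]/q[2]
m=pj(np.array([.47,-.03,.03]));print(m)
u,v=(m-[75,55]).astype(int);u=max(u,0);v=max(v,0);print(u,v)
cv2.imwrite("pics/w1.png",cv2.resize(c[v:v+110,u:u+150],None,fx=5,fy=5,interpolation=cv2.INTER_CUBIC))
E
```

```text
[array([0.58656398, 0.26355062, 0.03      ]), array([ 0.41380234, -0.03034126,  0.03      ])]
[321.91320186 146.27784158]
246 91
```

View pics/w1.png

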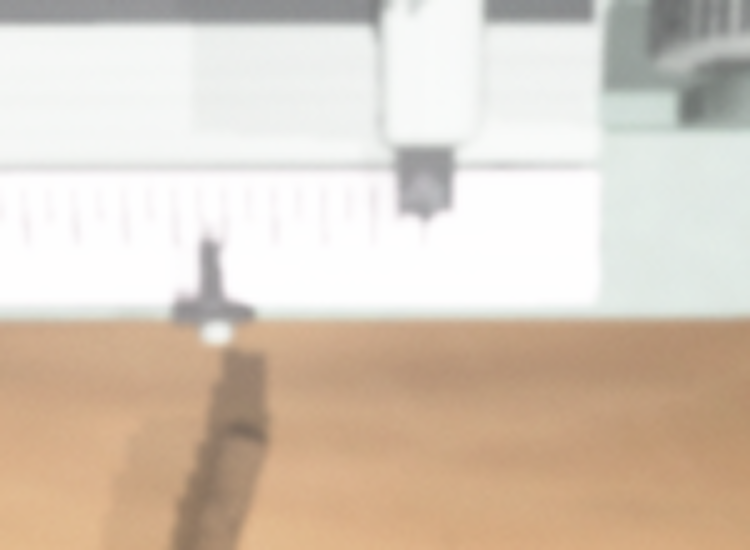

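The pointer tip is at crop (426,220) and the tongue end at (209,240). I'll compute the gap, then do one measured stroke.

```bash
cat >> h.py <<'E'
YAW=0.0414
G=R.from_euler('z',YAW).as_matrix()
W=np.array([0.5255,-0.1101,0.091])
def gap(d,p,m,u0=246,v0=91,f=5):
    q=lambda c:G.T@pt(d,u0+(c[0]+.5)/f-.5,v0+(c[1]+.5)/f-.5,.032)
    return (q(m)-q(p))[1]*1000
def stroke(manip,a,b,press=.0035,dx=0.):
    """finger from offset a to b (m along gauge y), pressed"""
    at=lambda y,z:W+G@[dx,y,z]
    manip.move_linear(at(a,.012),rate=.2)
    manip.move_linear(at(a,.002),rate=.06)
    f0=manip.state()["contact_force"][2]
    manip.move_linear(at(a,-press),rate=.02)
    f1=manip.state()["contact_force"]-[0,0,f0]
    manip.move_linear(at(b,-press),rate=.04)
    s=manip.state();f2=s["contact_force"]-[0,0,f0]
    manip.move_linear(at(b,.012),rate=.06)
    print("press",f1.round(1),"end",f2.round(1),s["tool_pos"].round(4),round(s["clock"],2))
E
python3 - <<'E'
from cell import manip,cams
from h import *
d=load("wrist")
print("gap",gap(d,(426,220),(209,240)))
T=load("top")
manip.move_linear(W+[-.03,0,.06],rate=.2)
stroke(manip,-.013,.013)
t=cap(cams,"top");s=cap(cams,"scene")
cv2.imwrite("pics/s1.png",np.hstack([cv2.resize(t[0][170:250,255:385],None,fx=3,fy=5,interpolation=2),cv2.resize(s[0][170:310,250:400],None,fx=2.6,fy=2.857,interpolation=2)]))
E
```

```text
gap 43.36514845873669
press [-0.3  0.7  6.8] end [-0.9  2.3  5.5] [ 0.5256 -0.0969  0.0884] 7.44
```

View pics/s1.png

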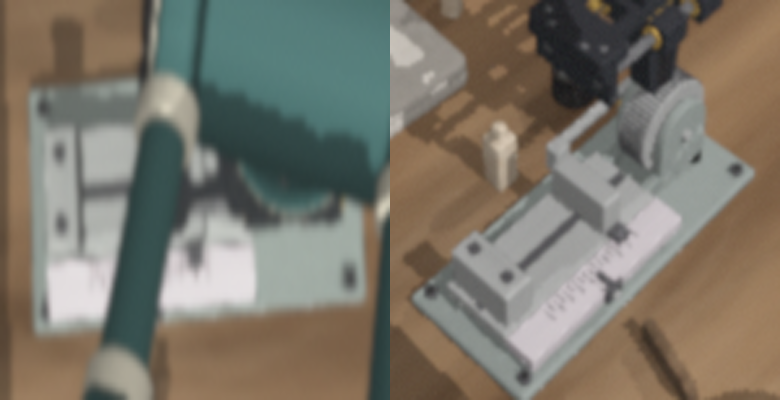

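The scene camera sees the pointer (crop ~624,240) and the tongue (~603,278). I'll compute the gap, run two more strokes, then look closely.

```bash
python3 - <<'E'
from cell import manip,cams
from h import *
d=load("scene")
q=lambda c:G.T@pt(d,250+(c[0]-390)/2.6,170+c[1]/2.857,.032)
print("gap after 1",(q((603,278))-q((624,240)))*1000)
for i in range(2): stroke(manip,-.014,.013)
manip.move_linear(W+[-.05,0.04,.07],rate=.25)
manip.move_linear([0.42,-0.03,0.17],rate=.25)
w=cap(cams,"wrist",manip)
cv2.imwrite("pics/w2.png",cv2.resize(w[0][91:201,246:396],None,fx=5,fy=5,interpolation=cv2.INTER_CUBIC))
print(manip.state()["clock"])
E
```

```text
gap after 1 [-9.74870061e+00  3.33185002e+01 -1.11022302e-13]
press [-1.8 -0.3  6.6] end [-1.5  1.6  4.9] [ 0.5253 -0.0968  0.0883] 9.8
press [-2.3  0.1  6.2] end [-1.4  2.4  4.3] [ 0.5253 -0.0968  0.0883] 12.06
13.4167
```

View pics/w2.png

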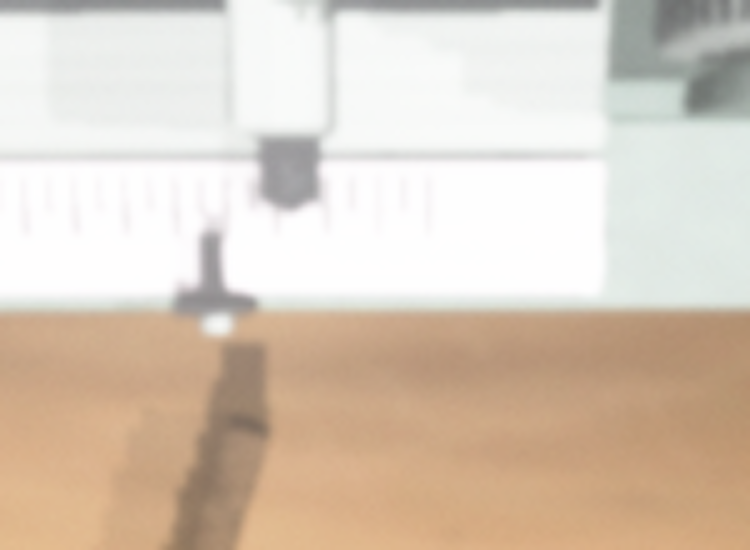

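The pointer tip is at (290,210) and the tongue at (210,235), so about 16 mm remain at about 0.34 mm of jaw per mm of stroke. I'll do one full stroke plus a slightly short one.

```bash
python3 - <<'E'
from cell import manip,cams
from h import *
d=load("wrist");print("gap",gap(d,(290,210),(210,235)))
manip.move_linear(W+[-.03,0,.06],rate=.25)
stroke(manip,-.014,.013)
stroke(manip,-.011,.007)
manip.move_linear(W+[-.05,0.04,.07],rate=.25)
manip.move_linear([0.41,-0.025,0.14],rate=.25)
w=cap(cams,"wrist",manip)
T=np.linalg.inv(w[3]);q=w[2]@(T[:3,:3]@np.array([.465,-.02,.03])+T[:3,3]);q=q[:2]/q[2]
u,v=(q-[50,45]).astype(int);print(u,v)
cv2.imwrite("pics/w3.png",cv2.resize(w[0][v:v+75,u:u+100],None,fx=8,fy=8,interpolation=cv2.INTER_CUBIC))
print(manip.state()["clock"])
E
```

```text
gap 15.917764091102939
press [-2.   0.4  6.4] end [-1.6  0.7  5. ] [ 0.5256 -0.097   0.0884] 16.02
press [-2.3  0.1  6.9] end [-2.1  1.2  6.8] [ 0.5254 -0.1029  0.0884] 18.04
267 95
19.4583
```

View pics/w3.png

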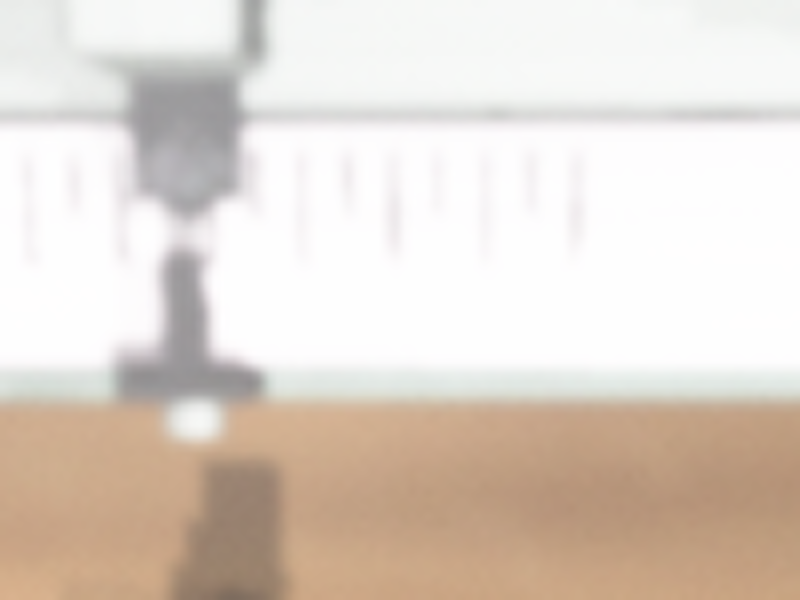

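The tip is at (188,213) and the tongue end, 42 px wide (5 mm), is centred at about (183,252). The remaining offset is about 0.6 mm, well within the tab width, and the finger is clear. I'll hand in.

```bash
python3 - <<'E'
from cell import manip,order
manip.move_linear([0.41,-0.025,0.25],rate=.2)
manip.dwell(.3)
print(order.close_job(),manip.state()["clock"])
E
```

```text
the job is handed in; nothing more can be done
the job is handed in; nothing more can be done
```

The job is handed in: five wheel strokes brought the pointer onto the gauge mark, about 0.6 mm off its centre by my last wrist picture (tab 5 mm wide), and the finger is withdrawn; I planned no contact with the jaw, tab or loose items but did not check the loose items again at the end, and the clock read 19.5 s shortly before hand-in.

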